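# Slip the rice paddle out through the crate's opening and hold it over its rest

### The job

The wooden rice paddle lies in the grey crate under a wire cover whose opening is shorter than the paddle: draw it out through that opening on the slant, red-banded handle end first and blade last, without forcing it against the wires. Carry it to the white tray and finish while still holding it in the gripper: level, blade's flat underside down, centred over the tray, a good hand's breadth above it and touching nothing else, with the blade over the blue rest (which may be at either end of the tray). Do not let go of it, and leave the other things on the table as they are.

Things in the scene. Friction and masses are not known exactly. Their poses are not given: they have to be found in the camera images.
- crate: grey plastic crate, fixed to the table, open-topped box 192 (x) by 352 (y) by 54 mm high, walls and floor 6 mm (inner floor 6 mm above the table). Origin: on the table, straight below the centre of the opening in its cover. Inside it reaches from y = -140 mm (shallow end) to y = +200 mm (deep end) and over x = -90 to +90 mm in its own frame. Its yaw differs by up to 0.25 rad from start to start.
- cover: fixed cover of 6 mm steel wires on the crate's rim, 54 to 60 mm above the table; origin and axes as the crate. Its one opening has wire centres at x = +-80, y = +-90 mm (154 by 174 mm clear); other gaps under 34 mm. Covered beyond the opening: 107 mm at the +y end, 47 mm at -y, so draw the paddle back to +y first, then raise its handle end just inside the opening's -y edge.
- paddle: wooden rice paddle, loose, 240 mm long, about 110 g; origin mid-length on its underside; x towards the blade, z up. Handle 24 wide, 22 high, x = -120 to +40 mm, red band near its end; blade 56 wide, 8 thick, x = +40 to +120 mm, flush with the underside. Starts flat on the crate's floor, x within 0.1 rad of the crate's +y, both ends under the wires, its grip point inside the opening.
- paddle_grip (a point): centre of the paddle's handle section, close to its centre of mass, 8 mm behind the middle of its length (towards the handle end) and 11 mm above its underside; same axes as the paddle. The place to grip: 24 mm wide.
- paddle_blade (a point): centre of the paddle's blade, 80 mm in front of the middle of its length, 4 mm above the underside
- paddle_butt (a point): centre of the handle's free end face, 120 mm behind the middle of the paddle's length, 11 mm above the underside
- tray: white tray, fixed, 300 (x) by 200 (y) by 22 mm high, walls and floor 6 mm; origin under its centre, on the table. Its yaw differs by up to 0.3 rad.
- rest: blue paddle rest, fixed in the tray, a saddle 40 by 76 mm and 19 mm high; origin at the centre of its underside. It sits on the tray's long centre line, 80 mm from the tray's centre, at either end from start to start.
- dish: loose small white sauce dish, 72 mm wide, 22 mm high, in the tray at the end where the rest is not; leave alone
- mug: white mug, 80 mm wide, 88 mm high, on the far side of the table; leave alone
- bowls: yellow bowl, 124 mm wide, 55 mm high, on the far side of the table; leave alone
- picks: steel toothpick pot, 48 mm wide, 66 mm high with its picks, on the far side of the table; leave alone
- glass: upturned drinking glass, 66 mm wide, 100 mm high, left of the crate; leave alone
Things that resemble listed ones, but are neither listed nor needed, are in the scene too. Several things have the shape of the paddle; the one meant has the colours described above.

How it is judged:
By the outcome, as a careful person would: the job done as asked, in the order asked, and still so for the second after the job is handed in, while the arm keeps its last pose, push and grip.
It also fails if it takes over 45 s, if anything falls off the work surface, if the arm or the gripper's body presses on something with over 40 N, if the wrist force passes 120 N, or if a joint passes its speed limit or range.

### The arm

A 6-joint arm with a two-finger parallel gripper is mounted at the origin on the work surface. World frame = base frame: x ahead of the robot, y to its left, z up, the work surface at z = 0. Lengths are in m, angles in rad, forces in N, time in s.
With the tool pointing down it reaches from about 0.35 to 0.8 m from the base axis. Payload 7.3 kg.
Tool frame: the origin (TCP) lies on the centre line of the jaws, within the pads' length; the fingertips stand ahead of it and the grasp point (between the pads) lies 11 mm behind it (env.finger_overhang is the z of the fingertips in the tool frame, in m); z points along the fingers, y is the direction in which the jaws open and shut (so a half turn about z gives the same grasp; the last joint's range is limited). The gripper opens to 85 mm and grips with 20 to 120 N. Pads are 22 mm wide; open, the fingers measure 114 mm over their backs; the gripper's body (76 mm by 85 mm) begins 54 mm behind the grasp point. The pads swing forward as they close: fully open they stand 13 mm farther back than shut.
Start: joints at [-0.146, 0.342, 1.524, -0, 1.275, -0.146], TCP at [0.525, 0, 0.239] pointing down, gripper open.
Joint ranges: [-2.53, 2.53], [-0.77, 2.02], [0.04, 2.7], [-1, 4.14], [0.28, 2.66], [-3.11, 3.11]. Speed limits (rad/s): [2.57, 2.57, 3.14, 3.14, 3.14, 3.14].

### API

Orientations are given as a unit quaternion [w, x, y, z].
In Python, from plant import env, imaging gives the robot as it stands. The module is installed in compiled form; this text tells all that it offers.
- The arm moves only by the tool arm_command, never from a script. Its arguments are lists of equal length, an entry for each row: "turn": the turn, a rotation vector about the tool's x, y, z in degrees, a list of three; "delta_pos": the shift along the tool's x, y, z in mm, a list of three; "jaw": the opening, from 0 (shut) to 1 (fully open). A call has 1 to 12 rows; each row is the pose to reach, as a shift and turn from the pose commanded when the call began, along the tool's axes at that moment; what a row does not reach only later rows make up. A row lasts 1/10 s, in which the tool goes at most 50 mm and 8.59 degrees, less where a joint would pass 70% of its speed; a pose out of reach is approached as far as the arm can. A call with a gripper value outside its range is refused whole. The fingers move at their own pace and stop on an object; the grip force is fixed at half the most. Time passes only in rows, so rows that repeat a pose let the fingers close. It gives the time, the measured TCP pose, the force and the opening at its end, in the units of the state.
- env.get_state(): the state, without advancing time (a new reading comes with each control period).
- imaging.read_camera(name): name is "scene" or "side" or "wrist"; returns a dict with "color" (480x640x3 uint8, red, green, blue), "vfov" (degrees; the focal length in pixels is half the picture's height over the tangent of half this angle, whatever the lens; pixels are square), "cx", "cy" (the principal point, pixels), "D" ([k1, k2, p1, p2, k3] as OpenCV has them; the pictures are not rectified), "cam_to_world" (4x4, takes a point from camera to world coordinates). Camera axes: x right, y down, z forward; pixel columns grow to the right and rows downward; lengths in m; the calibration is good to about 2 mm. A picture is of the moment at which its call begins. There is no depth.
- env.finish_job(): hands the job in, once; it reports no verdict.
The state is a dict: "t": time; "joint_pos": joint angles; "qd": joint speeds; "effort": joint torques, N m; "position": TCP position; "eef_rot": TCP orientation; "wrist_force": force on the tool from outside, world axes, zero at the start; "torque": the same for the moment, N m; "grip_width": finger opening in m.
Only numpy, scipy, OpenCV 4.12 (cv2) and the standard library are available. Lean on these libraries where they do the work, as an engineer would, in place of code of your own. Each camera call takes 0.05 s, during which the arm holds its last target. There are 200 camera calls.

## Working session

There is one attempt and no reset: what is moved stays moved. The work goes in short steps, Python scripts to look and compute and a tool call to move; the robot and the scene stay as the last step left them, time stands still between calls to the robot, and variables do not carry over. Pictures are saved under pics/ and viewed, about 8 in all and at most 12, crops included, and the job is handed in when it is done.

Besides the shell and the picture viewer there is one more tool, called after "Request:" as a command line: name --argument value ..., lists and objects as JSON in quotes. arm_command: Moves the arm, as the interface text tells. Its arguments: {"type":"object","properties":{"turn":{"type":"array"},"delta_pos":{"type":"array"},"jaw":{"type":"array"}},"required":["turn","delta_pos","jaw"]}

```bash
mkdir -p pics; cat > h.py <<'E'
import numpy as np, cv2
from plant import env, imaging
from scipy.spatial.transform import Rotation as R
def cam(n):
    c=imaging.read_camera(n); f=240/np.tan(np.radians(c["vfov"])/2)
    c["K"]=np.array([[f,0,c["cx"]],[0,f,c["cy"]],[0,0,1]]); c["T"]=np.array(c["cam_to_world"]); c["Dn"]=np.array(c["D"],float); return c
def ray(c,uv):
    p=cv2.undistortPoints(np.array(uv,float).reshape(-1,1,2),c["K"],c["Dn"]).reshape(-1,2)
    return np.c_[p,np.ones(len(p))]@c["T"][:3,:3].T, c["T"][:3,3]
def onz(c,uv,z):
    d,o=ray(c,uv); return o+d*((z-o[2])/d[:,2])[:,None]
def proj(c,P):
    P=np.array(P,float).reshape(-1,3); Ti=np.linalg.inv(c["T"])
    return cv2.projectPoints(P,cv2.Rodrigues(Ti[:3,:3])[0],Ti[:3,3],c["K"],c["Dn"])[0].reshape(-1,2)
def save(c,n): cv2.imwrite("pics/"+n+".png",c["color"][:,:,::-1])
def st():
    s=env.get_state(); print("t",s["t"],"pos",np.round(s["position"],4),"rot",np.round(s["eef_rot"],4),"F",np.round(s["wrist_force"],1),"T",np.round(s["torque"],2),"w",s["grip_width"],"q",np.round(s["joint_pos"],3)); return s
E
python3 - <<'E'
from h import *
st(); print(env.finger_overhang)
for n in ["scene","side","wrist"]:
    c=cam(n); save(c,n+"0"); print(n,c["vfov"],np.round(c["T"],3).tolist())
a=[cv2.imread(f"pics/{n}0.png") for n in ["scene","side","wrist"]]
E
```

```text
t 0.0 pos [5.246e-01 1.000e-04 2.386e-01] rot [-6.000e-04  7.071e-01  7.071e-01 -5.000e-04] F [ 1.2 -0.6 -0. ] T [-0.01  0.01  0.03] w 0.0854785074579637 q [-0.146  0.343  1.525  0.     1.275 -0.146]
0.008
scene 43.74577285698812 [[0.645, 0.635, -0.425, 1.041], [0.764, -0.545, 0.345, -0.406], [-0.012, -0.547, -0.837, 1.093], [0.0, 0.0, 0.0, 1.0]]
side 55.71038491112753 [[0.936, -0.2, 0.291, 0.276], [-0.353, -0.574, 0.739, -0.679], [0.019, -0.794, -0.608, 0.619], [0.0, 0.0, 0.0, 1.0]]
wrist 65.10753997151087 [[1.0, 0.001, -0.002, 0.525], [0.0, -0.96, -0.278, 0.071], [-0.002, 0.278, -0.96, 0.374], [0.0, 0.0, 0.0, 1.0]]
```

View pics/scene0.png

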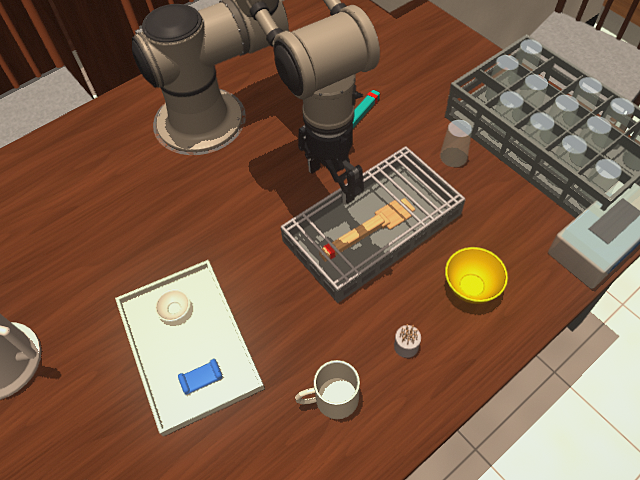

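View pics/wrist0.png

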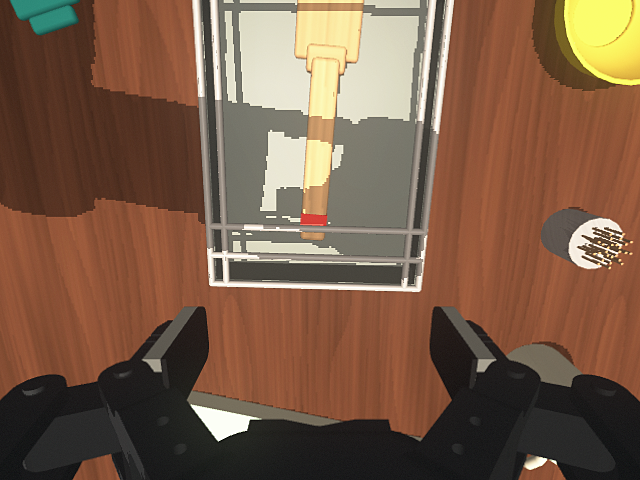

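The intended paddle is the wooden one with a red band at scene (330,250) and wrist (313,220). The lookalike is the teal one at scene (367,105), which I reject. The tray is at scene (190,345), with the rest at (200,376) and the dish at (173,305).

```bash
cat > m.py <<'E'
from h import *
w=cam("wrist"); s=cam("scene")
np.set_printoptions(precision=4,suppress=True)
c=onz(w,[(209,285),(421,291)],.060); print("rim near",c,np.linalg.norm(c[1]-c[0]))
o=onz(w,[(211,226),(427,232)],.057); print("open -y wire ends",o)
p=onz(w,[(313,238),(314,220),(323,62)],.028); print("paddle",p, "yaw",np.degrees(np.arctan2(*(p[2]-p[0])[[1,0]])))
bl=onz(w,[(296,50),(361,60)],.014); print("blade",bl)
t=onz(s,[(116,299),(208,262),(263,383)],.022); t4=onz(s,[(163,432)],0.0); print("tray",t,t4,np.linalg.norm(t[1]-t[0]),np.linalg.norm(t[2]-t[1]))
print("rest",onz(s,[(200,374)],.019),"dish",onz(s,[(173,303)],.022))
u=(c[1]-c[0]); yaw=np.arctan2(u[1],u[0]); e=np.array([-np.sin(yaw),np.cos(yaw),0]); C=(c[0]+c[1])/2+e*.146; C[2]=0; print("crate yaw",yaw,C)
ex=np.array([np.cos(yaw),np.sin(yaw),0]); 
def W(x,y,z): return C+ex*x+e*y+np.array([0,0,z])
tu=t[2]-t[1]; ty=np.arctan2(tu[1],tu[0]); tc=(t[0]+t[2])/2; print("tray yaw",ty,tc)
im=s["color"][:,:,::-1].copy(); im=cv2.resize(im,None,fx=3,fy=3,interpolation=cv2.INTER_CUBIC)
def line(P,col):
    q=((proj(s,P)+.5)*3).astype(int); cv2.polylines(im,[q.reshape(-1,1,2)],True,col,1)
line([W(a,b,.06) for a,b in [(-.096,-.146),(.096,-.146),(.096,.206),(-.096,.206)]],(0,255,0))
line([W(a,b,.057) for a,b in [(-.08,-.09),(.08,-.09),(.08,.09),(-.08,.09)]],(255,0,255))
d=p[2]-p[0]; d/=np.linalg.norm(d); line([p[0],p[0]+d*.16],(255,0,0))
a=im[405:915,780:1410]; cv2.imwrite("pics/a.png",a)
E
python3 m.py
```

```text
rim near [[ 0.4264 -0.0578  0.06  ]
 [ 0.617  -0.0634  0.06  ]] 0.19070722824885752
open -y wire ends [[ 0.4316 -0.0041  0.057 ]
 [ 0.6189 -0.0094  0.057 ]]
paddle [[ 0.5194 -0.0227  0.028 ]
 [ 0.5204 -0.0051  0.028 ]
 [ 0.5284  0.1302  0.028 ]] yaw 86.61490371539499
blade [[0.5052 0.142  0.014 ]
 [0.5616 0.1341 0.014 ]]
tray [[ 0.3274 -0.4068  0.022 ]
 [ 0.3763 -0.2161  0.022 ]
 [ 0.6604 -0.2825  0.022 ]] [[ 0.6093 -0.4739  0.    ]] 0.19690256845490153 0.2917365852118372
rest [[ 0.5689 -0.3623  0.019 ]] dish [[ 0.4104 -0.3227  0.022 ]]
crate yaw -0.02981309983534768 [0.5261 0.0853 0.    ]
tray yaw -0.22945141606908073 [ 0.4939 -0.3446  0.022 ]
```

View pics/a.png

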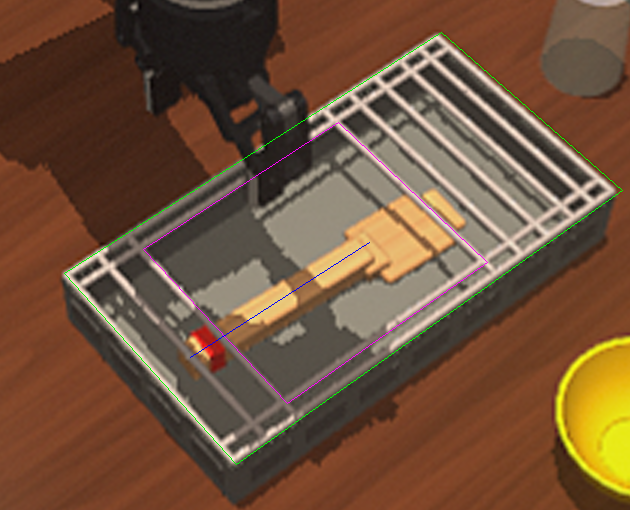

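The overlay fits: the crate centre is near (0.526, 0.085) with yaw -0.03. The wooden paddle's butt is at y = -0.023 and its grip near (0.526, 0.087). The crop confirms the red band near the butt. I'll move above the grip and look again.

Request:
arm_command --turn '[[0, 0, 1.5], [0, 0, 3.4], [0, 0, 3.4], [0, 0, 3.4], [0, 0, 3.4]]' --delta_pos '[[30, 0, 30], [60, 1, 60], [85, 1, 100], [85, 1, 100], [85, 1, 100]]' --jaw '[1, 1, 1, 1, 1]'

```text
t: 0.75
position: [0.5258, 0.0852, 0.139]
eef_rot: [-0.0, 0.727, 0.686, -0.001]
wrist_force: [1.2, -0.3, 1.2]
grip_width: 0.0855
```

```bash
cat > path.py <<'E'
# crate-frame side view check (mm): paddle origin (y,z underside), pitch th (handle up)
import numpy as np
from scipy.interpolate import interp1d
def pts():
    L=[(x,z) for x in np.linspace(-120,120,121) for z in (0,)]+[(x,22) for x in np.linspace(-120,40,81)]+[(x,8) for x in np.linspace(40,120,41)]+[(-120,z) for z in np.linspace(0,22,12)]+[(120,8),(40,15)]
    return np.array(L,float)
P=pts()
def boxd(Q,b):
    d=np.maximum(np.maximum([b[0],b[2]]-Q,Q-[b[1],b[3]]),0); return np.hypot(*d.T).min()
obs=[(-146,-87,54,60),(87,206,54,60),(-146,206,-5,6),(200,206,0,60)]
obs=[(a,b,c,d) for a,b,c,d in obs]
def check(wp,g=np.array([-12,20.])):
    wp=np.array(wp,float)
    f=interp1d(np.arange(len(wp)),wp,axis=0)
    for i in range(len(wp)):
        m=[]
        for s in np.linspace(max(i-1,0),i,15):
            gy,gz,th=f(s); t=np.radians(th); M=np.array([[np.cos(t),-np.sin(t)],[np.sin(t),np.cos(t)]])
            # handle up: x->(cos,-sin), z->(sin,cos)
            A=np.array([[np.cos(t),np.sin(t)],[-np.sin(t),np.cos(t)]])
            Q=(P-g)@A.T+[gy,gz]
            m.append([boxd(Q,(b[0],b[1],b[2],b[3])) for b in obs])
        print(wp[i],np.round(np.min(m,0),1))
if __name__=="__main__":
    y0=0.;z0=6+20.
    check([(y0,z0,0),(y0,z0+5,0),(y0+36,z0+5,0),(36,38,4),(36,45,8),(36,52,12),(36,55,13.5),(11,62,14.5),(-14,70,17),(-39,79,20),(-64,92,22),(-89,115,22),(-110,150,20),(-110,190,10)])
E
python3 path.py
python3 - <<'E'
from h import *
st(); c=cam("wrist"); save(c,"w1")
E
```

```text
[ 0. 26.  0.] [26. 40.  0. 68.]
[ 0. 31.  0.] [21. 35.  0. 68.]
[36. 31.  0.] [21. 21.  5. 32.]
[36. 38.  4.] [16.7 17.5  2.8 32. ]
[36. 45.  8.] [15.1 14.   0.8 33.2]
[36. 52. 12.] [13.2 10.6  0.  35. ]
[36.  55.  13.5] [13.2  8.9  0.  37.4]
[11.  62.  14.5] [ 5.3  8.9  0.  38.4]
[-14.  70.  17.] [ 6.5 23.3  3.6 64.2]
[-39.  79.  20.] [10.9 26.2  6.3 91.3]
[-64.  92.  22.] [ 14.3  31.6   9.1 119.1]
[-89. 115.  22.] [ 18.3  40.1  18.  146.1]
[-110.  150.   20.] [ 30.2  58.1  41.  171.1]
[-110.  190.   10.] [ 56.7  83.9  80.1 193. ]
t 0.75 pos [0.5258 0.0852 0.139 ] rot [-4.000e-04  7.273e-01  6.863e-01 -6.000e-04] F [ 1.2 -0.3  1.2] T [ 0.03  0.03 -0.02] w 0.08552556207086606 q [ 0.017  0.458  1.644 -0.     1.041  0.075]
```

View pics/w1.png

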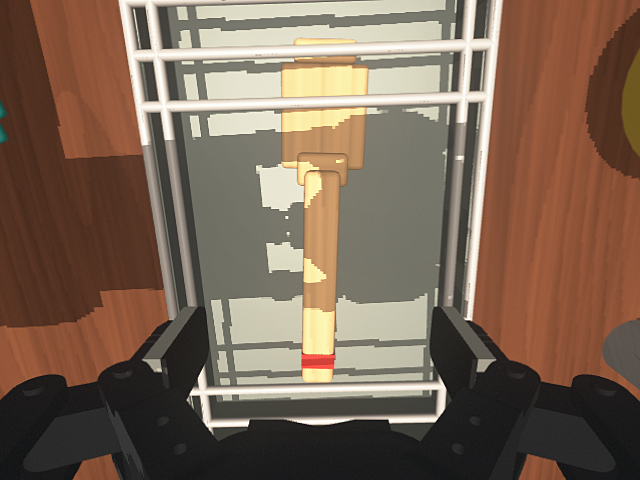

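```bash
python3 - <<'E'
from h import *
np.set_printoptions(precision=4,suppress=True)
c=cam("wrist"); 
b=onz(c,[(318,382)],.028); t=onz(c,[(325,38)],.014); j=onz(c,[(282,166),(362,168)],.014)
a=onz(c,[(319,345),(322.5,180)],.028)
print(b,t,np.linalg.norm((t-b)[0,:2]),j,a,np.degrees(np.arctan2(*(a[1]-a[0])[[1,0]])))
o=onz(c,[(200,386),(443,388),(140,107),(488,97)],.057); print("open corners",o,o.mean(0))
E
```

```text
[[ 0.5202 -0.0254  0.028 ]] [[0.5388 0.2134 0.014 ]] 0.23953862225357567 [[0.5053 0.1371 0.014 ]
 [0.5597 0.1325 0.014 ]] [[0.5228 0.0064 0.028 ]
 [0.5323 0.1276 0.028 ]] 85.55882430151726
open corners [[ 0.4415 -0.0025  0.057 ]
 [ 0.6059 -0.0139  0.057 ]
 [ 0.4351  0.176   0.057 ]
 [ 0.6241  0.17    0.057 ]] [0.5267 0.0824 0.057 ]
```

Request:
arm_command --turn '[[0, 0, 1], [0, 0, 1], [0, 0, 1], [0, 0, 1], [0, 0, 1], [0, 0, 1], [0, 0, 1], [0, 0, 1], [0, 0, 1], [0, 0, 1], [0, 0, 1], [0, 0, 1]]' --delta_pos '[[-3, 3, 25], [-3, 3, 55], [-3, 3, 85], [-3, 3, 105], [-3, 3, 115], [-3, 3, 121], [-3, 3, 121], [-3, 3, 121], [-3, 3, 121], [-3, 3, 121], [-3, 3, 121], [-3, 3, 121]]' --jaw '[1, 1, 1, 1, 1, 1, 0.5, 0, 0, 0, 0, 0]'

```text
t: 2.05
position: [0.5294, 0.0819, 0.0192]
eef_rot: [0.001, 0.734, 0.679, 0.001]
wrist_force: [-0.2, 0.1, 6.1]
grip_width: 0.0227
```

```bash
cat > p2.py <<'E'
from path import check
import numpy as np
g=np.array([-12,11.])
# y rel. crate, TCP height mm
check([(-2,17,0),(-2,23,0),(34,23,0),(34,31,3),(34,38,6),(34,45,9),(34,51,12),(32,53,13),(25,55,13.5),(10,60,14.5),(-10,67,16),(-35,77,19),(-60,90,21),(-85,112,21),(-105,150,20)],g)
E
python3 p2.py; python3 -c "from h import *;st()"
```

```text
[-2. 17.  0.] [26. 40.  0. 70.]
[-2. 23.  0.] [20. 34.  0. 70.]
[34. 23.  0.] [20. 20.  6. 34.]
[34. 31.  3.] [15.1 14.7  6.  34. ]
[34. 38.  6.] [14.  10.5  7.1 34.3]
[34. 45.  9.] [13.   6.3  7.3 35. ]
[34. 51. 12.] [12.7  3.1  6.8 36.1]
[32. 53. 13.] [13.   2.6  6.6 37.5]
[25.  55.  13.5] [10.5  2.7  6.6 40.1]
[10.  60.  14.5] [10.5  8.9  7.5 47.3]
[-10.  67.  16.] [13.3 16.5 10.3 63. ]
[-35.  77.  19.] [17.  17.3 14.  83.9]
[-60.  90.  21.] [ 22.   21.   17.6 111.2]
[-85. 112.  21.] [ 26.7  28.6  26.4 137.8]
[-105.  150.   20.] [ 38.3  49.9  48.4 162.9]
t 2.05 pos [0.5294 0.0819 0.0192] rot [6.000e-04 7.337e-01 6.795e-01 6.000e-04] F [-0.2  0.1  6.1] T [-0.    0.2   0.03] w 0.022676587193801143 q [ 0.01   0.635  1.741 -0.     0.764  0.087]
```

Request:
arm_command --turn '[[0, 0, 0], [0, 0, 0], [0, 0, 0], [0, 0, 0], [0, 0, 0], [0, 0, 0], [0, 0, 0]]' --delta_pos '[[0, 0, -3], [0, 0, -6], [8, 0, -6], [18, 0, -6], [28, 0, -6], [36, 0, -6], [36, 0, -6]]' --jaw '[0, 0, 0, 0, 0, 0, 0]'

```text
t: 2.75
position: [0.5315, 0.1192, 0.0242]
eef_rot: [-0.0, 0.733, 0.68, 0.0]
wrist_force: [0.0, -0.1, -1.6]
grip_width: 0.0225
```

```bash
python3 - <<'E'
from h import *
st(); c=cam("wrist"); save(c,"w2")
s=cam("side"); im=cv2.imencode; save(s,"s2")
E
```

```text
t 2.75 pos [0.5315 0.1192 0.0242] rot [-0.000e+00  7.331e-01  6.801e-01  1.000e-04] F [ 0.  -0.1 -1.6] T [-0.06 -0.05 -0.01] w 0.022484714027561664 q [0.08  0.639 1.711 0.    0.792 0.155]
```

View pics/s2.png

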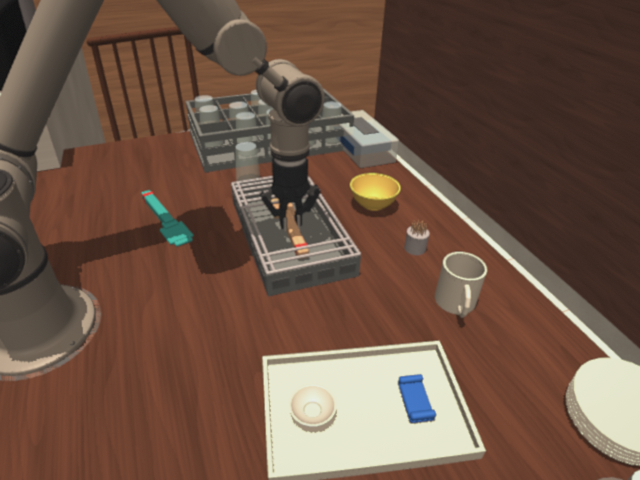

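Blade side is drawn back 36 mm, the butt is now inside the opening, and the paddle is held (side view: red band at (300,245), inside the end wires). Next I raise the handle end.

Request:
arm_command --turn '[[0, -1.5, 0], [0, -3, 0], [0, -4.5, 0], [0, -6, 0], [0, -7.5, 0], [0, -9, 0], [0, -10.5, 0], [0, -12, 0], [0, -13, 0], [0, -13, 0]]' --delta_pos '[[0, 0, -3], [0, 0, -7], [0, 0, -10], [0, 0, -14], [0, 0, -17], [0, 0, -21], [0, 0, -24], [0, 0, -27], [-2, 0, -29], [-2, 0, -29]]' --jaw '[0, 0, 0, 0, 0, 0, 0, 0, 0, 0]'

```text
t: 3.85
position: [0.5315, 0.1159, 0.0534]
eef_rot: [0.077, 0.729, 0.675, -0.083]
wrist_force: [0.3, -0.7, -1.1]
grip_width: 0.0225
```

```bash
python3 - <<'E'
from h import *
st(); c=cam("wrist"); s=cam("side"); n=cam("scene")
A=cv2.resize(c["color"][:,120:520],(400,480)); 
B=cv2.resize(s["color"][160:310,210:380],(400,353)); C=cv2.resize(n["color"][140:310,260:480],(400,309))
im=np.zeros((600,800,3),np.uint8); im[:480,:400]=A; im[:300,400:]=cv2.resize(B,(400,300)); im[300:600,400:]=cv2.resize(C,(400,300))
cv2.imwrite("pics/m3.png",im[:,:,::-1])
E
```

```text
t 3.85 pos [0.5315 0.1159 0.0534] rot [ 0.0772  0.7288  0.6753 -0.0832] F [ 0.3 -0.7 -1.1] T [0.13 0.02 0.03] w 0.022533654553866102 q [ 0.196  0.636  1.63  -0.269  0.955  0.438]
```

View pics/m3.png

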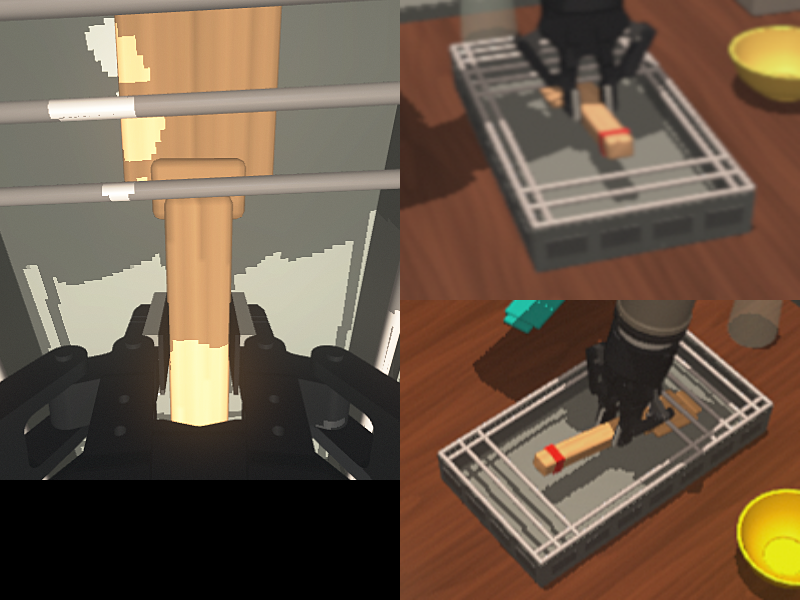

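Clear of the wires: the butt is above the opening and the wrist force is unchanged. Now I slide it out on the slant.

Request:
arm_command --turn '[[0, -0.5, 0], [0, -1, 0], [0, -1.5, 0], [0, -2.2, 0], [0, -3, 0], [0, -4.5, 0], [0, -6, 0], [0, -7, 0], [0, -8, 0], [0, -8, 0]]' --delta_pos '[[-7, 0, 0], [-15, 0, -1], [-23, 0, -2], [-34, 0, -3], [-44, 0, -4], [-57, 0, -6], [-71, 0, -8], [-85, 0, -12], [-98, 0, -16], [-98, 0, -16]]' --jaw '[0, 0, 0, 0, 0, 0, 0, 0, 0, 0]'

```text
t: 5.0
position: [0.5248, 0.023, 0.092]
eef_rot: [0.125, 0.722, 0.668, -0.134]
wrist_force: [-0.1, -0.9, -1.8]
grip_width: 0.0227
```

```bash
cat > mon.py <<'E'
import sys
from h import *
st(); c=cam("wrist"); s=cam("side"); n=cam("scene")
im=np.zeros((600,800,3),np.uint8); im[:300,:400]=cv2.resize(c["color"],(400,300)); im[300:,:400]=cv2.resize(s["color"],(400,300)); im[300:,400:]=cv2.resize(n["color"],(400,300))
x,y=[int(v) for v in sys.argv[2:4]]
im[:300,400:]=cv2.resize(n["color"][y:y+180,x:x+240],(400,300))
cv2.imwrite("pics/"+sys.argv[1]+".png",im[:,:,::-1])
E
python3 mon.py m4 240 140
```

```text
t 5.0 pos [0.5248 0.023  0.092 ] rot [ 0.1246  0.7218  0.6676 -0.1335] F [-0.1 -0.9 -1.8] T [ 0.22 -0.04 -0.01] w 0.022702571467083158 q [ 0.104  0.572  1.665 -0.429  1.015  0.431]
```

View pics/m4.png

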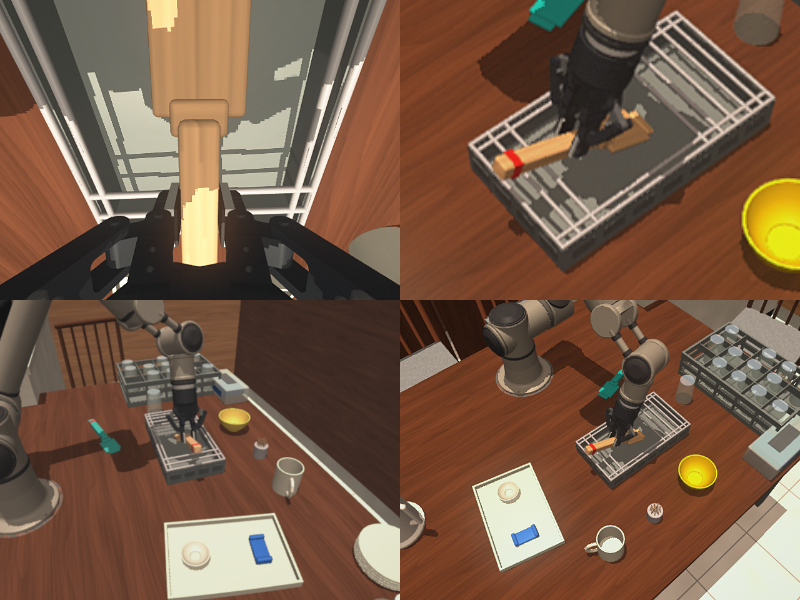

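The blade is inside the opening and clear of all wires. Now lift and level.

Request:
arm_command --turn '[[0, 0, 0], [0, 0, 0], [0, 0, 0], [0, 0, 0], [0, 6, 0], [0, 12, 0], [0, 18, 0], [0, 21, 0], [0, 21, 0]]' --delta_pos '[[-10, 0, -18], [-23, 0, -40], [-36, 0, -63], [-50, 0, -88], [-65, 0, -114], [-65, 0, -114], [-65, 0, -114], [-65, 0, -114], [-65, 0, -114]]' --jaw '[0, 0, 0, 0, 0, 0, 0, 0, 0]'

```text
t: 6.05
position: [0.5227, 0.0033, 0.2206]
eef_rot: [-0.0, 0.734, 0.679, 0.0]
wrist_force: [-0.8, -0.3, -1.6]
grip_width: 0.0226
```

```bash
python3 - <<'E'
from h import *
s=st(); q=s["eef_rot"]; Rm=R.from_quat([q[1],q[2],q[3],q[0]]).as_matrix(); print(Rm.round(3))
# target: tool x -> paddle dir yaw -0.23+; tray centre
yaw=-.23; X=np.array([np.cos(yaw),np.sin(yaw),0]); Z=np.array([0,0,-1.]); G=np.c_[X,np.cross(Z,X),Z]
tcp=np.array([.494,-.345,.145])-.012*X
print("rotvec tool deg",np.degrees(R.from_matrix(Rm.T@G).as_rotvec()),"shift",1e3*Rm.T@(tcp-s["position"]),tcp)
E
```

```text
t 6.05 pos [0.5227 0.0033 0.2206] rot [-2.000e-04  7.345e-01  6.786e-01  1.000e-04] F [-0.8 -0.3 -1.6] T [-0.03  0.01  0.04] w 0.02260205375940767 q [-0.141  0.354  1.56   0.     1.227 -0.062]
[[ 0.079  0.997 -0.   ]
 [ 0.997 -0.079  0.   ]
 [ 0.    -0.    -1.   ]]
rotvec tool deg [-2.71962227e-02 -1.57311373e-02  9.86530709e+01] shift [-347.70883657  -13.02667822   75.45009984] [ 0.482316   -0.34226427  0.145     ]
```

Request:
arm_command --turn '[[0, 0, 4], [0, 0, 12], [0, 0, 20], [0, 0, 28], [0, 0, 36], [0, 0, 44], [0, 0, 52], [0, 0, 60], [0, 0, 68], [0, 0, 76], [0, 0, 84], [0, 0, 92]]' --delta_pos '[[-15, 0, 0], [-45, -2, 0], [-75, -3, 0], [-105, -4, 0], [-135, -5, 0], [-165, -6, 0], [-195, -7, 0], [-225, -8, 0], [-255, -10, 0], [-285, -11, 0], [-315, -12, 0], [-335, -13, 0]]' --jaw '[0, 0, 0, 0, 0, 0, 0, 0, 0, 0, 0, 0]'

```text
t: 7.25
position: [0.4842, -0.3298, 0.22]
eef_rot: [0.001, 0.998, -0.059, -0.001]
wrist_force: [-0.4, -0.1, -0.9]
grip_width: 0.0227
```

```bash
python3 - <<'E'
from h import *
s=st(); q=s["eef_rot"]; Rm=R.from_quat([q[1],q[2],q[3],q[0]]).as_matrix()
yaw=-.23; X=np.array([np.cos(yaw),np.sin(yaw),0]); Z=np.array([0,0,-1.]); G=np.c_[X,np.cross(Z,X),Z]
tcp=np.array([.494,-.345,.145])-.012*X
print("rotvec tool deg",np.degrees(R.from_matrix(Rm.T@G).as_rotvec()),"shift",1e3*Rm.T@(tcp-s["position"]),tcp)
s=cam("scene"); w=cam("side"); cv2.imwrite("pics/m5.png",np.hstack([cv2.resize(c,(700,540))[:, :] if 0 else c for c in [cv2.resize(s["color"][230:470,80:400],(400,300)),cv2.resize(w["color"][210:480,200:560],(400,300))]])[:,:,::-1])
E
```

```text
t 7.25 pos [ 0.4842 -0.3298  0.22  ] rot [ 5.000e-04  9.983e-01 -5.870e-02 -8.000e-04] F [-0.4 -0.1 -0.9] T [ 0.07 -0.02  0.02] w 0.022665012596854085 q [-0.728  0.469  1.38  -0.002  1.293  0.961]
rotvec tool deg [0.07308647 0.089514   6.44604427] shift [-0.24147295 12.49144393 75.01952713] [ 0.482316   -0.34226427  0.145     ]
```

View pics/m5.png

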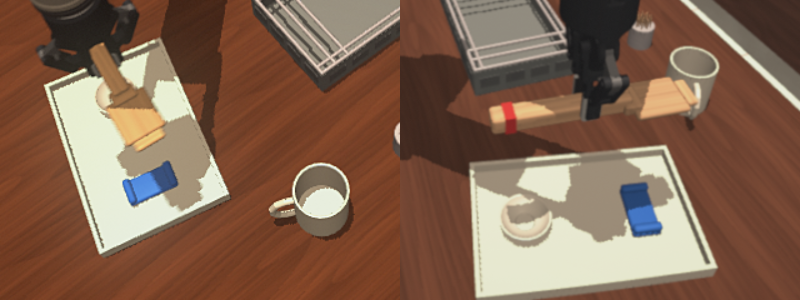

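Held flat, the blade (scene crop (140,120)) heading for the blue-rest end. Final adjustment next.

Request:
arm_command --turn '[[0, 0, 2], [0, 0, 4.5], [0, 0, 6.4], [0, 0, 6.4], [0, 0, 6.4], [0, 0, 6.4]]' --delta_pos '[[0, 5, 15], [0, 10, 40], [0, 12, 65], [0, 12, 75], [0, 12, 75], [0, 12, 75]]' --jaw '[0, 0, 0, 0, 0, 0]'

```text
t: 7.95
position: [0.4836, -0.3402, 0.1465]
eef_rot: [0.0, 0.994, -0.11, 0.0]
wrist_force: [-0.3, -0.2, -1.1]
grip_width: 0.0228
```

```bash
cat > fin.py <<'E'
from h import *
np.set_printoptions(precision=4,suppress=True)
S=st(); s=cam("side"); n=cam("scene")
t=onz(s,[(264,350),(441,345),(478,458)],.022); print("side tray",t,"ctr",(t[0]+t[2])/2,"yaw",np.arctan2(*(t[1]-t[0])[[1,0]]),np.linalg.norm(t[1]-t[0]),np.linalg.norm(t[2]-t[1]))
for c,nm in [(s,"side"),(n,"scene")]:
    h=cv2.cvtColor(c["color"],cv2.COLOR_RGB2HSV); m=((abs(h[...,0].astype(int)-112)<12)&(h[...,1]>140)&(h[...,2]>50)); v,u=np.nonzero(m); 
    print(nm,"rest",u.mean(),v.mean(),onz(c,[(u.mean(),v.mean())],.015) if len(u) else "")
q=S["eef_rot"]; Rm=R.from_quat([q[1],q[2],q[3],q[0]]).as_matrix(); X=Rm[:,0];Y=Rm[:,1];p=np.array(S["position"]); O=p+.012*X+np.array([0,0,-.013]); print("origin",O,"blade",O+.08*X,"X",X)
out=[]
for c in (s,n):
    im=cv2.resize(c["color"][:,:,::-1],None,fx=2,fy=2,interpolation=cv2.INTER_CUBIC)
    for pl in [[O-.12*X-.012*Y,O+.04*X-.012*Y,O+.04*X+.012*Y,O-.12*X+.012*Y],[O+.04*X-.028*Y,O+.12*X-.028*Y,O+.12*X+.028*Y,O+.04*X+.028*Y]]:
        cv2.polylines(im,[(proj(c,pl)*2+1).astype(int).reshape(-1,1,2)],True,(0,255,0),1)
    u,v=(proj(c,[O])[0]*2).astype(int); u=np.clip(u,200,1080); v=np.clip(v,300,660)
    out.append(im[v-300:v+300,u-200:u+200])
cv2.imwrite("pics/fin.png",np.hstack(out))
E
python3 fin.py
```

```text
t 7.95 pos [ 0.4836 -0.3402  0.1465] rot [ 0.0003  0.9939 -0.1103  0.0004] F [-0.3 -0.2 -1.1] T [ 0.03 -0.02  0.01] w 0.022831852022953774 q [-0.743  0.545  1.466 -0.     1.13   1.049]
side tray [[ 0.38   -0.203   0.022 ]
 [ 0.6629 -0.2949  0.022 ]
 [ 0.6018 -0.4846  0.022 ]] ctr [ 0.4909 -0.3438  0.022 ] yaw -0.3139736179224239 0.2974425999664372 0.1992618459745365
side rest 415.5612535612536 398.82716049382714 [[ 0.5721 -0.3672  0.015 ]]
scene rest 191.42198581560282 380.6666666666667 [[ 0.5677 -0.3817  0.015 ]]
origin [ 0.4953 -0.3428  0.1335] blade [ 0.5733 -0.3603  0.1336] X [ 0.9757 -0.2192  0.0008]
```

View pics/fin.png

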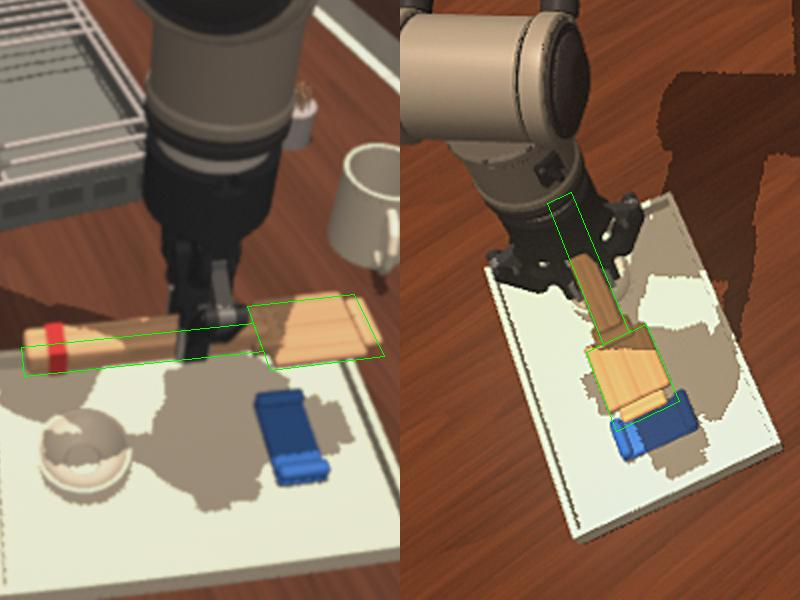

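```bash
cat > fit.py <<'E'
from h import *
from scipy.optimize import minimize
V=[]
for n,f,seed in [("side","s2",(350,450)),("scene","scene0",(150,340))]:
    c=cam(n); im=cv2.imread(f"pics/{f}.png"); h=cv2.cvtColor(im,cv2.COLOR_BGR2HSV)
    m=((h[...,1]<75)&(h[...,2]>90)).astype(np.uint8)
    _,l=cv2.connectedComponents(m); m=(l==l[seed[1],seed[0]]).astype(np.uint8)
    p=cv2.findNonZero(m); k=np.zeros_like(m); cv2.fillConvexPoly(k,cv2.convexHull(p),1); print(n,m.sum(),k.sum(),cv2.boundingRect(p)); V.append((c,k))
def model(c,x):
    a=np.array([np.cos(x[2]),np.sin(x[2]),0]); b=np.array([-a[1],a[0],0]); C=np.array([x[0],x[1],0])
    P=[C+i*.15*a+j*.1*b+np.array([0,0,z]) for i in(-1,1) for j in(-1,1) for z in(0,.022)]
    k=np.zeros((480,640),np.uint8); cv2.fillConvexPoly(k,(cv2.convexHull(proj(c,P).astype(np.float32))*16).astype(np.int32),1,shift=4); return k
def iou(c,k,x):
    m=model(c,x); return (m&k).sum()/(m|k).sum()
s0=np.array([[.493,-.345,-.27],[.503,-.345,-.27],[.493,-.335,-.27],[.493,-.345,-.2]])
for V_ in (V[:1],V[1:],V):
    r=minimize(lambda x:-np.mean([iou(c,k,x) for c,k in V_]),s0[0],method="Nelder-Mead",options=dict(initial_simplex=s0,xatol=2e-4,fatol=1e-5)); print(r.x.round(4),-r.fun)
E
python3 fit.py
```

```text
side 23961 25454 (262, 340, 224, 140)
scene 14373 15759 (115, 260, 150, 176)
[ 0.4956 -0.3466 -0.2398] 0.9879839786381842
[ 0.4927 -0.3458 -0.2431] 0.9934085435416402
[ 0.4943 -0.3461 -0.2427] 0.9841756134451378
```

Request:
arm_command --turn '[[0, 0, 1.3], [0, 0, 1.3], [0, 0, 1.3], [0, 0, 1.3], [0, 0, 1.3], [0, 0, 1.3], [0, 0, 1.3], [0, 0, 1.3]]' --delta_pos '[[2, 3, 0], [2, 3, 0], [2, 3, 0], [2, 3, 0], [2, 3, 0], [2, 3, 0], [2, 3, 0], [2, 3, 0]]' --jaw '[0, 0, 0, 0, 0, 0, 0, 0]'

```text
t: 8.95
position: [0.4841, -0.344, 0.1457]
eef_rot: [-0.0, 0.992, -0.123, 0.0]
wrist_force: [0.3, -0.6, -1.1]
grip_width: 0.0227
```

```bash
sed -i 's/^S=st().*/&\nS["position"]=np.array(S["position"])/' fin.py; python3 fin.py
```

```text
t 8.95 pos [ 0.4841 -0.344   0.1457] rot [-0.      0.9924 -0.1227  0.    ] F [ 0.3 -0.6 -1.1] T [ 0.01  0.07 -0.01] w 0.022692858412121337 q [-0.747  0.551  1.458  0.     1.133  1.07 ]
side tray [[ 0.38   -0.203   0.022 ]
 [ 0.6629 -0.2949  0.022 ]
 [ 0.6018 -0.4846  0.022 ]] ctr [ 0.4909 -0.3438  0.022 ] yaw -0.3139736179224239 0.2974425999664372 0.1992618459745365
side rest 415.5796963946869 398.8368121442125 [[ 0.5721 -0.3672  0.015 ]]
scene rest 192.73660714285714 380.57142857142856 [[ 0.5691 -0.3797  0.015 ]]
origin [ 0.4958 -0.3469  0.1327] blade [ 0.5734 -0.3664  0.1327] X [ 0.9699 -0.2436  0.    ]
```

View pics/fin.png

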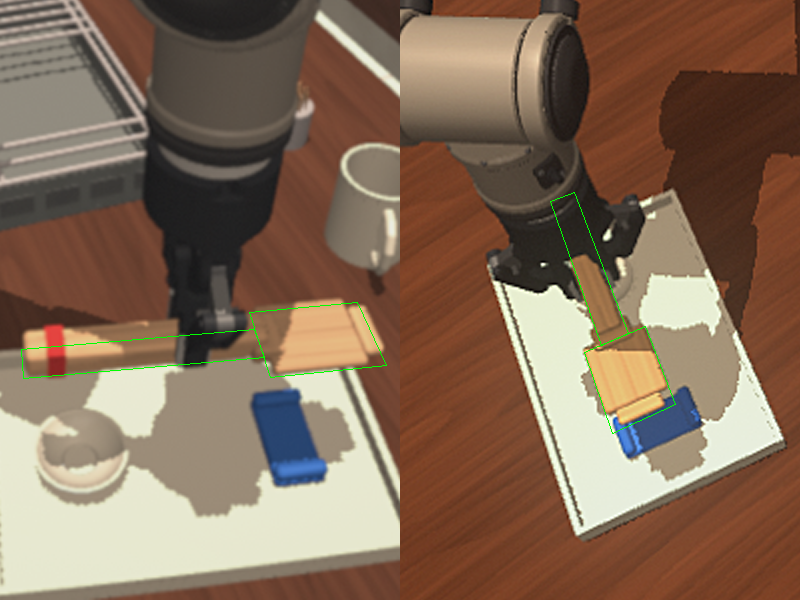

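```bash
python3 -c "
from h import *
print(env.finish_job()); st()"
```

```text
the job is handed in; nothing more can be done
None
the job is handed in; nothing more can be done
```

I gripped the wooden red-banded paddle near its grip point and drew it back 36 mm towards the deep end. I then raised the handle end about 13° and slid the paddle out through the opening, handle first, steepening to about 21°. I levelled it and carried it to the tray, then handed the job in with the gripper still holding it.

**Last checks before handing in (t ≈ 9 s):**
- **Grip:** the opening was 22.7 mm. Wrist force readings stayed at about 2 N or less while it was being drawn out and carried, so I saw no sign of it pressing on the wires.
- **Position:** the paddle's centre worked out at (0.496, -0.347), yaw -0.246 rad. The tray fit gave (0.494, -0.346), yaw -0.243 rad.
- **Height:** the underside was at z ≈ 0.133, about 110 mm above the tray rim.
- **Blade:** it was at (0.573, -0.366). The side camera put the blue rest at (0.572, -0.367).

**Disagreements:**
- My first tray yaw readings from hand-picked corners differed: -0.23 rad from the scene camera and -0.31 from the side. I used the fit to the tray outline in both views instead.
- The scene camera's reading of the rest was about 13 mm off, because the blade partly hid it.
- The drawn outline of the paddle sits a few mm off the pictured one. The paddle may be about 3 mm nearer the handle end, and the tip about half a degree to one degree high.

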